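# Press a pocket book in a cluttered lever press

## Robot

A 6-joint arm with a two-finger parallel gripper is mounted at the origin on the work surface. World frame = base frame: x ahead of the robot, y to its left, z up, the work surface at z = 0. Lengths are in m, angles in rad, forces in N, time in s.
With the tool pointing down it reaches from about 0.25 to 0.85 m from the base axis. Payload 12.5 kg.
Tool frame: the origin (TCP) lies between the finger pads; the fingertips stand 25 mm ahead of it and the grasp point (between the pads) lies 6 mm ahead of it; z points along the fingers, y is the line along which they close (so a half turn about z gives the same grasp; the last joint's range is limited). The gripper opens to 93 mm and grips with 3 to 60 N. Pads are 15 mm wide; open, the fingers measure 128 mm over their backs; the gripper's body (75 mm by 188 mm) begins 65 mm behind the grasp point.
Start: joints at [-1.281, 0.351, 1.652, -0, 1.139, -0.085], TCP at [0.201, -0.512, 0.244] pointing down, gripper open.
Joint ranges: [-2.75, 2.75], [-0.79, 2.1], [0.01, 2.65], [-1.57, 4.71], [0.07, 3.14], [-2.87, 2.87]. Speed limits (rad/s): [2.22, 2.22, 2.79, 3.14, 3.14, 3.14].

## Interface

Orientations are given as a unit quaternion [x, y, z, w].
In Python, from plant import bot gives the robot as it stands.
- The arm moves only by the tool arm_command, never from a script. Its argument "motion" is one flat list of numbers, 7 for each row, row after row: the turn, a rotation vector about the tool's x, y, z in units of 5 degrees (1.0 is 5 degrees), then the shift along the tool's x, y, z in units of 30 mm (1.0 is 30 mm), then the finger opening in mm, from 0 to 93. In form: [wx, wy, wz, x, y, z, hand, wx, wy, wz, x, y, z, hand, ...]. A call has 1 to 8 rows; each row shifts and turns the commanded pose from where the row before left it, along the tool's axes as they then stand; what a row does not reach is not made up. A row lasts 1/12 s, in which the tool goes at most 41.7 mm and 7.16 degrees, less where a joint would pass 70% of its speed; a pose out of reach is approached as far as the arm can. A call is refused whole if a number of a shift passes 1 or a number of a turn 1, either way. A call with a gripper value outside its range is refused whole. The fingers move at their own pace and stop on an object; the grip force is fixed at half the most. Time passes only in rows, so rows that do not move let the fingers close. It gives the time, the measured TCP pose, the force, the opening and the grip force at its end, in the units of the state.
- bot.get_state(): the state, without advancing time (a new reading comes with each control period).
- bot.read_camera(name): name is "side" or "top"; returns a dict with "image" (420x560x3 uint8, red, green, blue), "camera_matrix" (3x3 intrinsics, pixels), "pose" (4x4, takes a point from camera to world coordinates). Camera axes: x right, y down, z forward; pixel columns grow to the right and rows downward; lengths in m; the calibration is good to about 2 mm. A picture is of the moment at which its call begins. There is no depth.
- bot.hand_in(): hands the job in; it is judged then, once.
The state is a dict: "time": time; "joints": joint angles; "joint_velocities": joint speeds; "effort": joint torques, N m; "eef_pos": TCP position; "tool_rot": TCP orientation; "contact_force": force on the tool from outside, world axes, zero at the start; "wrist_torque": the same for the moment, N m; "finger_gap": opening from 0.0 (shut) to 1.0 (fully open); "gripper_force": force on a finger pad.
Only numpy, scipy, OpenCV 4.12 (cv2) and the standard library are available. Lean on these libraries where they do the work, as an engineer would, in place of code of your own. Each camera call takes 0.05 s, during which the arm holds its last target. There are 200 camera calls.

## Task

Press the small brown pocket book and leave it to air: clear all the steel weights off the press bed onto the cork mat, lay the book flat in the middle of the bed, pull the lever fully down onto it, keep it down for a good two seconds, and ease the lever gently all the way back up without ever letting it spring. Then lay the book flat in the middle of the slatted stand, whose steel pot must first be lifted off by its handle and set down upright on the bench close beside the stand. Leave the weights standing on the mat, and everything else on the bench undisturbed.

Things in the scene. Friction and masses are not known exactly. Their poses are not given: they have to be found in the camera images.
- press: clam-shell lever press, fixed: grey bed plate 240 x 170 x 20 high. Origin: on the bench under the bed's working centre; +x to the hinge at the back (100 off), -x to the front edge (110 off), y across. Cheeks 70 high at y = +-76 carry the hinge. With the lever up, lever and platen stand upright over the hinge line, up to 258 above the bench, and the bed is open from above.
- press_bed (a point): centre of the bed's upper face (20 above the bench), axes as the press
- lever (a joint): angle of the press lever, rad: 0 = fully up (home), 1.6 = fully down at its stop (level). A spring always drives it up, and it snaps up if let go; the handle needs about 2 N at the top, 10 N when down. The platen meets the book some 0.06 before the stop and gives on its own springs (about 6 N on the book when fully down).
- lever_hinge (a point): the lever's hinge axis, at its middle (42 above the bench), along the press's y; press axes
- lever_grip (a point): middle of the handle bar: black round bar 16 dia, 130 long along the press's y, gripped or hooked from above; it runs on an arc of radius 212 about the hinge; its ends are carried by two arms 110 apart. Fully down it is 70 above the bench and 210 in front of the hinge.
- platen: aluminium pressing plate 120 x 120 x 12 under the lever; origin: centre of its pressing face
- book: the small brown pocket volume to be pressed, closed, 105 long (its x) x 62 wide (its y) x 24 thick (z), rigid, 0.1 to 0.2 kg. Origin: centre of its underside, z up.
- stand: low slatted metal airing stand, fixed, 160 x 160 x 25 high; origin: under its centre on the bench
- mat: square cork mat for the weights, fixed, 190 x 190 x 4; origin: under its centre on the bench
- pot: closed steel pot, 94 dia x 86 high, with a rigid hoop handle over the top: its level bar runs 74 long along the pot's y, 10 dia, its centre line 125 above the pot's underside; 0.3 to 0.6 kg. Origin: centre of the underside, z up.
- weight_1: steel paper weight 1 (all alike): a disc 60 dia x 32 high with a round dark knob on top (24 dia, from 42 to 66 above the underside, on a 16 dia neck); 0.4 to 0.8 kg. Origin: centre of the underside, z up. May be absent.
- weight_2: steel paper weight 2 (all alike): a disc 60 dia x 32 high with a round dark knob on top (24 dia, from 42 to 66 above the underside, on a 16 dia neck); 0.4 to 0.8 kg. Origin: centre of the underside, z up. May be absent.
- weight_3: steel paper weight 3 (all alike): a disc 60 dia x 32 high with a round dark knob on top (24 dia, from 42 to 66 above the underside, on a 16 dia neck); 0.4 to 0.8 kg. Origin: centre of the underside, z up. May be absent.
- weight_4: steel paper weight 4 (all alike): a disc 60 dia x 32 high with a round dark knob on top (24 dia, from 42 to 66 above the underside, on a 16 dia neck); 0.4 to 0.8 kg. Origin: centre of the underside, z up. May be absent.
- beaker: bystander, to be left alone: an open glass beaker, 72 dia x 85. Origin: centre of the underside
- jar: bystander, to be left alone: an amber glass jar with white lid, 60 dia x 80. Origin: centre of the underside
- tape_roll: bystander, to be left alone: a clear tape roll lying flat, 70 dia x 20. Origin: centre of the underside
- brush: bystander, to be left alone: a flat brush, 140 long, lying
- tin: bystander, to be left alone: a plain round metal tin, 80 dia x 45. Origin: centre of the underside

How it is judged:
By the outcome, as a careful person would: the job done as asked, in the order asked, and still so for the second after the job is handed in, with the robot touching nothing.
Of weight_1, weight_2, weight_3, weight_4 only 1 to 3 are there at a start; the rules pass over those that are not, and their reading is None.
At some moment in a run one of book, weight_1, weight_2, weight_3, weight_4 may be knocked a few centimetres aside while the robot is not near it.
It also fails if it takes over 210 s, if anything falls off the work surface, if the arm or the gripper's body presses on something with over 40 N, if the wrist force passes 120 N, or if a joint passes its speed limit or range.

## Working session

There is one attempt and no reset: what is moved stays moved. The work goes in short steps, Python scripts to look and compute and a tool call to move; the robot and the scene stay as the last step left them, time stands still between calls to the robot, and variables do not carry over. Pictures are saved under pics/ and viewed, at most 14 in all, crops included, and the job is handed in when it is done.

Besides the shell and the picture viewer there is one more tool, called after "Call:" as name(argument=value, ...) on one line, values as JSON. arm_command: Moves the arm, as the interface text tells. Its arguments: {"type":"object","properties":{"motion":{"type":"array","items":{"type":"number"}}},"required":["motion"]}

```bash
ls; mkdir -p pics; python3 - <<'E'
from plant import bot
import cv2
for n in("top","side"):
    r=bot.read_camera(n); cv2.imwrite(f"pics/{n}0.png",r["image"][:,:,::-1]); print(r["camera_matrix"],r["pose"])
print(bot.get_state())
E
```

```text
pics
[[493.24757812   0.         276.40303196]
 [  0.         493.24757812 208.09988718]
 [  0.           0.           1.        ]] [[-0.03841202 -0.97870412  0.20165009  0.26033483]
 [-0.99925606  0.03831626 -0.00437965  0.00350438]
 [-0.0034401  -0.2016683  -0.97944783  1.53915974]
 [ 0.          0.          0.          1.        ]]
[[427.62551101   0.         281.98936163]
 [  0.         427.62551101 211.24941501]
 [  0.           0.           1.        ]] [[-0.98021954 -0.12724392  0.15158709  0.37603116]
 [-0.1978783   0.61570038 -0.76273011  0.86536092]
 [ 0.00372054 -0.77763875 -0.62870035  0.88769438]
 [ 0.          0.          0.          1.        ]]
{'time': 0.1, 'joints': array([-1.28058825e+00,  3.51146573e-01,  1.65236687e+00, -2.33919344e-05,
        1.13909926e+00, -8.46233437e-02]), 'joint_velocities': array([ 8.27936061e-04, -5.58209167e-04, -1.45762718e-03, -2.90649273e-04,
        6.43667970e-05, -4.15317850e-04]), 'effort': array([ 6.68865887e-04, -4.98025918e+01, -2.85705650e+01,  7.00210501e-02,
        2.38526473e-02, -5.30218642e-05]), 'eef_pos': array([ 0.20128768, -0.51153327,  0.24317227]), 'tool_rot': array([ 9.82487981e-01,  1.86325273e-01, -6.28991784e-05, -5.06246857e-04]), 'contact_force': array([-0.16126087, -0.10940709,  0.2200521 ]), 'wrist_torque': array([-0.00666357,  0.0428558 ,  0.06915555]), 'gripper_force': 0.0, 'finger_gap': 1.0008680130923309}
```

View pics/top0.png

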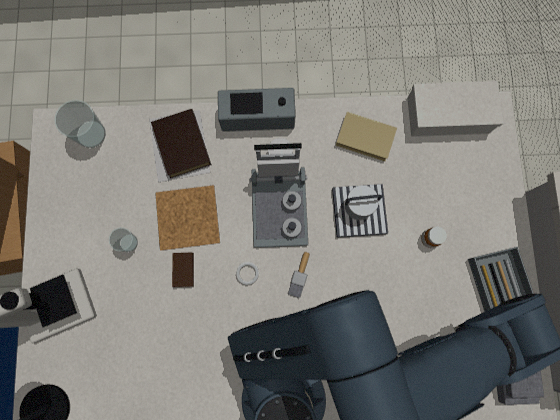

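View pics/side0.png

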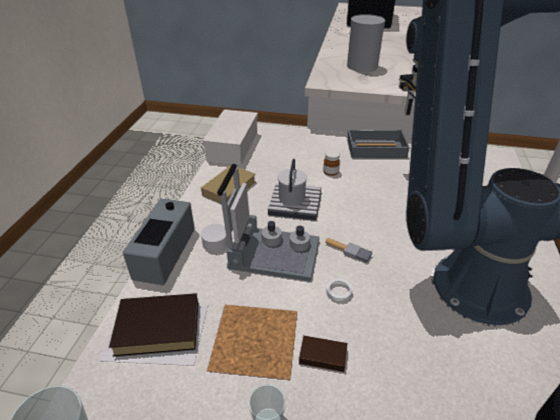

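The top view shows the cork mat around (188,217), the pocket book at (183,270) and the press at (280,210). Two weights stand on the bed at (291,200) and (291,228), and the pot is on the stand at (362,205). The large dark book at (181,143) is not the target.

```bash
cat > h.py <<'E'
import numpy as np,cv2
from plant import bot
from scipy.spatial.transform import Rotation as R
def cam(n):
    r=bot.read_camera(n); return r["image"],r["camera_matrix"],r["pose"]
def ray(K,P,uv):
    d=P[:3,:3]@np.linalg.inv(K)@np.array([uv[0],uv[1],1.]); return P[:3,3],d
def onz(K,P,uv,z):
    o,d=ray(K,P,uv); return (o+d*(z-o[2])/d[2]).round(4)
def proj(K,P,X):
    c=np.linalg.inv(P)@np.append(X,1); p=K@c[:3]; return p[:2]/p[2]
def tri(a,b):
    (o1,d1),(o2,d2)=a,b; s=np.linalg.lstsq(np.c_[d1,-d2],o2-o1,rcond=None)[0]
    p,q=o1+d1*s[0],o2+d2*s[1]; return ((p+q)/2).round(4),np.linalg.norm(p-q).round(4)
def crop(img,x,y,w,h,s,name):
    cv2.imwrite("pics/"+name,cv2.resize(img[y:y+h,x:x+w,::-1],None,fx=s,fy=s,interpolation=cv2.INTER_CUBIC))
def blob(mask,box):
    x,y,w,h=box; m=np.zeros_like(mask,np.uint8); m[y:y+h,x:x+w]=mask[y:y+h,x:x+w]
    c=max(cv2.findContours(m,cv2.RETR_EXTERNAL,cv2.CHAIN_APPROX_NONE)[0],key=cv2.contourArea); return c
E
python3 - <<'E'
from h import *
i,K,P=cam("top"); crop(i,150,130,250,180,3,"t1.png")
j,K2,P2=cam("side"); crop(j,180,150,190,140,4,"s1.png")
hsv=cv2.cvtColor(i,cv2.COLOR_RGB2HSV)
m=(hsv[...,2]<80)
c=blob(m.astype(np.uint8),(160,245,50,50)); print(cv2.minAreaRect(c))
b=cv2.boxPoints(cv2.minAreaRect(c)); w=[onz(K,P,p,.02) for p in b]; print(w, np.mean(w,0),[np.linalg.norm(w[k]-w[k-1]) for k in range(4)])
m=((hsv[...,1]>110)&(hsv[...,2]>100))
c=blob(m.astype(np.uint8),(145,180,85,75)); b=cv2.boxPoints(cv2.minAreaRect(c)); w=[onz(K,P,p,.004) for p in b]; print(w, np.mean(w,0),[np.linalg.norm(w[k]-w[k-1]) for k in range(4)])
E
```

```text
((182.5, 270.0), (34.0, 21.0), 90.0)
[array([0.4442, 0.3244, 0.02  ]), array([0.4417, 0.2595, 0.02  ]), array([0.3378, 0.26  , 0.02  ]), array([0.3403, 0.324 , 0.02  ])] [0.391    0.291975 0.02    ] [np.float64(0.10390076996827309), np.float64(0.06494813315253951), np.float64(0.10390120307291922), np.float64(0.06404880951274583)]
[array([0.6453, 0.387 , 0.004 ]), array([0.6587, 0.1962, 0.004 ]), array([0.4712, 0.1793, 0.004 ]), array([0.4585, 0.3656, 0.004 ])] [0.558425 0.282025 0.004   ] [np.float64(0.18802180724586173), np.float64(0.19126996627803333), np.float64(0.18826008605118605), np.float64(0.18673237533968232)]
```

View pics/t1.png

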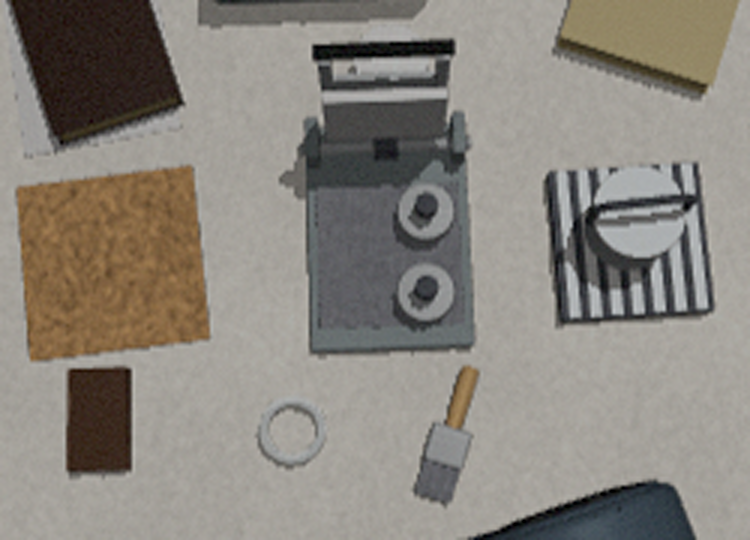

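View pics/s1.png

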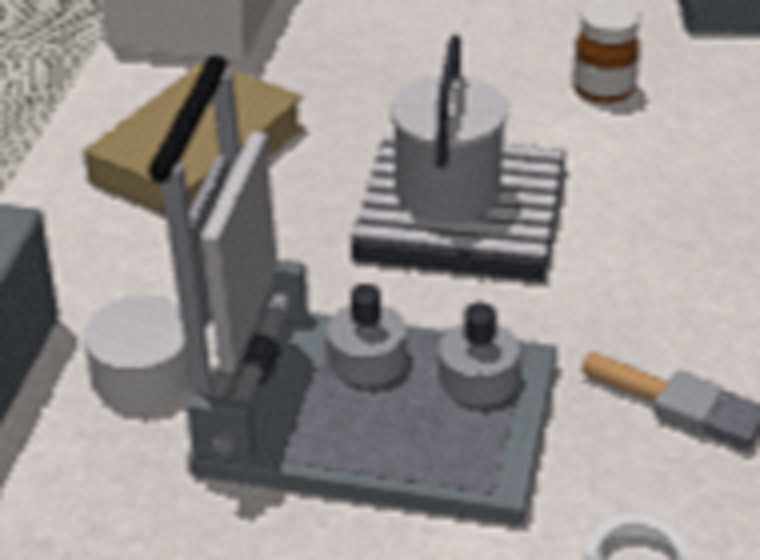

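```bash
python3 - <<'E'
from h import *
i,K,P=cam("top");j,K2,P2=cam("side")
t=lambda x,y:(150+x/3,130+y/3)
s=lambda x,y:(180+x/4,150+y/4)
z=lambda x,y,h:onz(K,P,t(x,y),h)
print("knobs",z(425,204,.086),z(425,287,.086))
print("knob tri",tri(ray(K,P,t(425,204)),ray(K2,P2,s(366,292))),tri(ray(K,P,t(425,287)),ray(K2,P2,s(481,312))))
print("discs",z(426,212,.052),z(426,294,.052))
a,b=z(312,352,0),z(473,349,0); print("bed front bottom",a,b,np.linalg.norm(a-b))
print("side corners",[onz(K2,P2,s(*p),h) for p,h in[((523,525),0),((526,508),.02),((556,346),.02)]])
print("bed L/R edge",z(311,336,.02),z(473,336,.02),z(308,180,.02),z(464,165,.02))
a,b=z(314,52,.254),z(455,46,.254);print("lever",a,b,(a+b)/2,np.linalg.norm(a-b))
print("lever tri",tri(ray(K,P,t(314,52)),ray(K2,P2,s(218,65))),tri(ray(K,P,t(455,46)),ray(K2,P2,s(218,65))),tri(ray(K,P,t(314,52)),ray(K2,P2,s(160,170))))
a,b=z(594,210,.15),z(692,202,.15);print("pot bar",a,b,(a+b)/2,np.linalg.norm(a-b))
print("pot tri",tri(ray(K,P,t(692,202)),ray(K2,P2,s(455,44))),tri(ray(K,P,t(594,210)),ray(K2,P2,s(441,158))))
q=[z(546,172,.025),z(698,163,.025),z(714,309,.025),z(561,318,.025)];print("stand",q,np.mean(q,0),[np.linalg.norm(q[k]-q[k-1]) for k in range(4)])
print("pot top disc",z(639,212,.111))
print("jar,tape,brush",onz(K,P,(434,237),.08),z(292,432,.02),z(440,435,.01), "beaker",onz(K,P,(123,240),.04))
E
```

```text
knobs [ 0.5888 -0.0503  0.086 ] [ 0.5042 -0.0465  0.086 ]
knob tri (array([ 0.589 , -0.0503,  0.0843]), np.float64(0.0005)) (array([ 0.5043, -0.0466,  0.0833]), np.float64(0.0008))
discs [ 0.588  -0.0522  0.052 ] [ 0.5027 -0.0483  0.052 ]
bed front bottom [0.4545 0.0716 0.    ] [ 0.4511 -0.0966  0.    ] 0.16823436034294542
side corners [array([ 0.4522,  0.0722, -0.    ]), array([0.4507, 0.0746, 0.02  ]), array([ 0.4523, -0.0914,  0.02  ])]
bed L/R edge [0.4686 0.0713 0.02  ] [ 0.4621 -0.096   0.02  ] [0.6346 0.0696 0.02  ] [ 0.6444 -0.0958  0.02  ]
lever [0.6965 0.0505 0.254 ] [ 0.6971 -0.0779  0.254 ] [ 0.6968 -0.0137  0.254 ] 0.1284014018615062
lever tri (array([0.6616, 0.0468, 0.3335]), np.float64(0.015)) (array([ 0.6982, -0.0785,  0.2468]), np.float64(0.0027)) (array([0.697 , 0.0506, 0.2507]), np.float64(0.0012))
pot bar [ 0.5621 -0.2099  0.15  ] [ 0.5663 -0.3046  0.15  ] [ 0.5642  -0.25725  0.15   ] 0.09479309046549751
pot tri (array([ 0.5699, -0.3073,  0.138 ]), np.float64(0.0019)) (array([ 0.5703, -0.2194,  0.0878]), np.float64(0.0104))
stand [array([ 0.6322, -0.1814,  0.025 ]), array([ 0.6356, -0.3421,  0.025 ]), array([ 0.4798, -0.3459,  0.025 ]), array([ 0.4766, -0.1874,  0.025 ])] [ 0.55605 -0.2642   0.025  ] [np.float64(0.15571563826411267), np.float64(0.16073596361735604), np.float64(0.15584633457351513), np.float64(0.15853229954807313)]
pot top disc [ 0.5668 -0.2602  0.111 ]
jar,tape,brush [ 0.4545 -0.4691  0.08  ] [0.3708 0.0935 0.02  ] [ 0.3626 -0.0576  0.01  ] beaker [0.4876 0.4706 0.04  ]
```

Press: origin about (0.5625, -0.0125), yaw about 0. The measured grip position (0.697, z 0.251) matches the lever geometry. Weights are at (0.588, -0.051) and (0.504, -0.047), both with plausible heights. First I turn the tool to heading 0 and go above the front weight.

Call:
arm_command(motion=[0,0,0.86,0,0,0,60,0,0,0.86,0,0,0,60,0,0,0.86,0,0,0,60,0,0,0.86,0,0,0,60,0,0,0.86,0,0,0,60,0,0,0,0.63,-0.97,0,60,0,0,0,0.63,-0.97,0,60,0,0,0,0.63,-0.97,0,60])

```text
time: 0.97
eef_pos: [0.2583, -0.4234, 0.2434]
tool_rot: [1.0, -0.001, -0.0, -0.0]
contact_force: [0.5, -1.4, 0.2]
finger_gap: 0.645
gripper_force: 0.0
```

Call:
arm_command(motion=[0,0,0,0.63,-0.97,0,60,0,0,0,0.63,-0.97,0,60,0,0,0,0.63,-0.97,0,60,0,0,0,0.63,-0.97,0,60,0,0,0,0.63,-0.97,0,60,0,0,0,0.63,-0.97,0,60,0,0,0,0.63,-0.97,0,60,0,0,0,0.63,-0.97,0,60])

```text
time: 1.63
eef_pos: [0.41, -0.1902, 0.2438]
tool_rot: [1.0, -0.0, 0.0, 0.0]
contact_force: [0.4, 0.6, -0.1]
finger_gap: 0.645
gripper_force: 0.0
```

Call:
arm_command(motion=[0,0,0,0.63,-0.97,0,60,0,0,0,0.63,-0.97,0,60,0,0,0,0.63,-0.97,0,60,0,0,0,0.63,-0.97,0,60,0,0,0,0.63,-0.97,0,60,0,0,0,0,0,0,60,0,0,0,0,0,0,60])

```text
time: 2.22
eef_pos: [0.5043, -0.0452, 0.2434]
tool_rot: [1.0, 0.001, -0.0, -0.0]
contact_force: [1.4, -0.9, -0.3]
finger_gap: 0.646
gripper_force: 0.0
```

Call:
arm_command(motion=[0,0,0,0,0.07,0.9,60,0,0,0,0,0,0.9,60,0,0,0,0,0,0.9,60,0,0,0,0,0,0.9,60,0,0,0,0,0,0.9,60,0,0,0,0,0,0.5,60,0,0,0,0,0,0.33,60,0,0,0,0,0,0,60])

```text
time: 2.88
eef_pos: [0.5028, -0.0491, 0.0823]
tool_rot: [1.0, -0.001, -0.001, -0.0]
contact_force: [0.3, 1.0, 0.2]
finger_gap: 0.644
gripper_force: 0.0
```

Call:
arm_command(motion=[0,0,0,0,0,0,10,0,0,0,0,0,0,10,0,0,0,0,0,0,10,0,0,0,0,0,0,10,0,0,0,0,0,0,10,0,0,0,0,0,0,10])

```text
time: 3.38
eef_pos: [0.5042, -0.0481, 0.0842]
tool_rot: [1.0, -0.0, 0.0, -0.0]
contact_force: [0.4, 5.6, 3.1]
finger_gap: 0.265
gripper_force: 2.5
```

Call:
arm_command(motion=[0,0,0,0,0,0,10,0,0,0,0,0,-0.4,10,0,0,0,0,0,-0.8,10,0,0,0,0,0,-0.8,10,0,0,0,0,-0.5,0,10,0,0,0,0,-0.8,0,10,0,0,0,0.1,-0.9,0,10,0,0,0,0.1,-0.9,0,10])

```text
time: 4.05
eef_pos: [0.5093, 0.0453, 0.1432]
tool_rot: [1.0, -0.001, -0.001, 0.0]
contact_force: [1.0, -0.4, -6.2]
finger_gap: 0.251
gripper_force: 30.0
```

Call:
arm_command(motion=[0,0,0,0.1,-0.9,0,10,0,0,0,0.1,-0.9,0,10,0,0,0,0.1,-0.9,0,10,0,0,0,0,-0.9,0,10,0,0,0,0,-0.9,0,10,0,0,0,0,-0.9,0,10,0,0,0,0,-0.9,0,10,0,0,0,0,-0.9,0,10])

```text
time: 4.72
eef_pos: [0.5183, 0.2616, 0.1428]
tool_rot: [1.0, -0.0, -0.001, 0.001]
contact_force: [0.3, 0.7, -5.8]
finger_gap: 0.251
gripper_force: 30.0
```

Call:
arm_command(motion=[0,0,0,0,-0.5,0,10,0,0,0,0,-0.1,0,10,0,0,0,0,0,0,10,0,0,0,0,0,0.6,10,0,0,0,0,0,0.6,10,0,0,0,0,0,0.6,10,0,0,0,0,0,0.4,10,0,0,0,0,0,0,10])

```text
time: 5.38
eef_pos: [0.5179, 0.2769, 0.0752]
tool_rot: [1.0, -0.001, -0.002, 0.001]
contact_force: [-0.2, -0.3, -6.2]
finger_gap: 0.254
gripper_force: 30.0
```

Call:
arm_command(motion=[0,0,0,0,0,0.15,10,0,0,0,0,0,0.1,10,0,0,0,0,0,0,10,0,0,0,0,0,0,60,0,0,0,0,0,0,60,0,0,0,0,0,0,60,0,0,0,0,0,0,60])

```text
time: 5.97
eef_pos: [0.5196, 0.2788, 0.071]
tool_rot: [1.0, -0.0, 0.001, -0.0]
contact_force: [-0.5, 0.1, -0.6]
finger_gap: 0.489
gripper_force: 0.0
```

Call:
arm_command(motion=[0,0,0,0,0,-0.4,60,0,0,0,0,0,-0.8,60,0,0,0,0,0,-0.9,60,0,0,0,0,0,-0.9,60,0,0,0,0,0,-0.9,60,0,0,0,0.5,0.9,0,60,0,0,0,0.5,0.9,0,60,0,0,0,0.5,0.9,0,60])

```text
time: 6.63
eef_pos: [0.5647, 0.1969, 0.1891]
tool_rot: [1.0, 0.0, 0.001, -0.0]
contact_force: [0.6, 0.1, 0.1]
finger_gap: 0.651
gripper_force: 0.0
```

```bash
python3 - <<'E'
from h import *
i,K,P=cam("top"); crop(i,150,150,250,165,3,"t2.png")
E
```

```text
(no output)
```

View pics/t2.png

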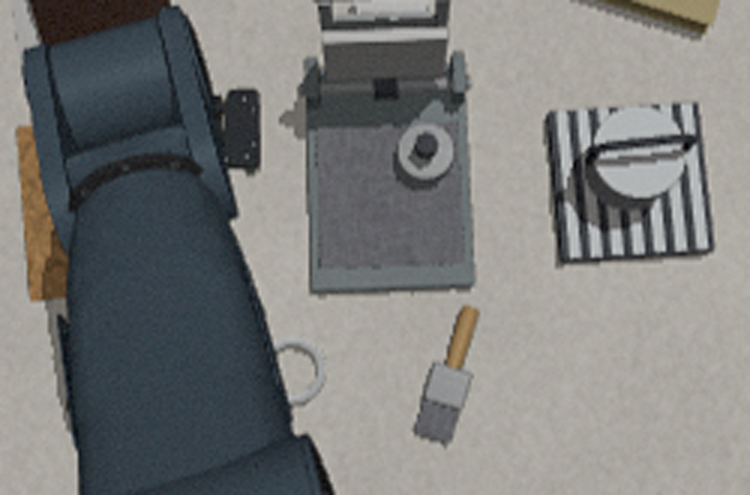

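The second weight is still where it was, with its knob at crop (425,144). I'm going to it.

Call:
arm_command(motion=[0,0,0,0.1,0.9,0,60,0,0,0,0.1,0.9,0,60,0,0,0,0.1,0.9,0,60,0,0,0,0.1,0.9,0,60,0,0,0,0.1,0.9,0,60,0,0,0,0.1,0.9,0,60,0,0,0,0.1,0.9,0,60,0,0,0,0.07,0.9,0,60])

```text
time: 7.35
eef_pos: [0.5873, -0.0197, 0.1884]
tool_rot: [1.0, -0.0, 0.001, 0.0]
contact_force: [0.1, -0.2, -0.9]
finger_gap: 0.647
gripper_force: 0.0
```

Call:
arm_command(motion=[0,0,0,0,0.9,0,60,0,0,0,0,0.13,0,60,0,0,0,0,0,0,60,0,0,0,0,0,0,60])

```text
time: 7.68
eef_pos: [0.5871, -0.0489, 0.1878]
tool_rot: [1.0, -0.0, 0.0, -0.0]
contact_force: [-0.2, 0.1, -0.9]
finger_gap: 0.645
gripper_force: 0.0
```

Call:
arm_command(motion=[0,0,0,0.03,0.07,0.9,60,0,0,0,0,0,0.9,60,0,0,0,0,0,0.9,60,0,0,0,0,0,0.5,60,0,0,0,0,0,0.3,60,0,0,0,0,0,0,60,0,0,0,0,0,0,10,0,0,0,0,0,0,10])

```text
time: 8.35
eef_pos: [0.5887, -0.0512, 0.0836]
tool_rot: [1.0, 0.0, 0.001, 0.0]
contact_force: [-0.6, -0.5, -0.1]
finger_gap: 0.548
gripper_force: 0.0
```

Call:
arm_command(motion=[0,0,0,0,0,0,10,0,0,0,0,0,0,10,0,0,0,0,0,0,10,0,0,0,0,0,0,10,0,0,0,0,0,0,10,0,0,0,0,0,0,10])

```text
time: 8.85
eef_pos: [0.5882, -0.0512, 0.0826]
tool_rot: [1.0, -0.0, 0.0, -0.0]
contact_force: [-0.8, 5.0, 5.3]
finger_gap: 0.251
gripper_force: 30.0
```

Call:
arm_command(motion=[0,0,0,0,0,-0.4,10,0,0,0,0,0,-0.8,10,0,0,0,0,0,-0.9,10,0,0,0,0,0,-0.9,10,0,0,0,0,-0.6,0,10,0,0,0,0.1,-0.9,0,10,0,0,0,0.1,-0.9,0,10,0,0,0,0.1,-0.9,0,10])

```text
time: 9.52
eef_pos: [0.5965, 0.0481, 0.1723]
tool_rot: [1.0, -0.001, -0.001, 0.0]
contact_force: [-0.6, -0.2, -5.2]
finger_gap: 0.25
gripper_force: 30.0
```

Call:
arm_command(motion=[0,0,0,0.1,-0.9,0,10,0,0,0,0.1,-0.9,0,10,0,0,0,0,-0.9,0,10,0,0,0,0,-0.9,0,10,0,0,0,0,-0.9,0,10,0,0,0,0,-0.9,0,10,0,0,0,0,-0.9,0,10,0,0,0,0,-0.9,0,10])

```text
time: 10.18
eef_pos: [0.6025, 0.2643, 0.172]
tool_rot: [1.0, -0.0, -0.001, 0.001]
contact_force: [0.5, -0.6, -6.1]
finger_gap: 0.251
gripper_force: 30.0
```

Call:
arm_command(motion=[0,0,0,0,-0.5,0,10,0,0,0,0,-0.2,0,10,0,0,0,0,0,0,10,0,0,0,0,0,0,10])

```text
time: 10.52
eef_pos: [0.6031, 0.2834, 0.172]
tool_rot: [1.0, -0.0, -0.0, 0.0]
contact_force: [-0.4, -0.4, -5.4]
finger_gap: 0.251
gripper_force: 30.0
```

```bash
python3 - <<'E'
from h import *
i,K,P=cam("side"); crop(i,180,200,190,190,3,"s2.png")
E
```

```text
(no output)
```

View pics/s2.png

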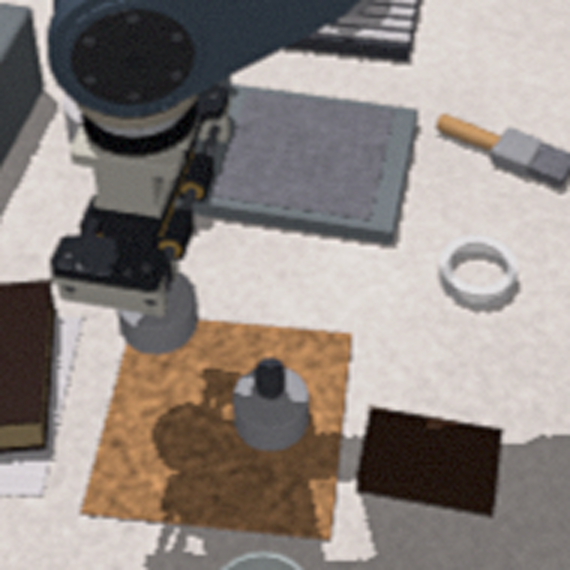

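The first weight stands on the mat with its knob at (270,378), and the bed is empty. Now I'll set the second one down.

Call:
arm_command(motion=[0,0,0,0,0,0.8,10,0,0,0,0,0,0.9,10,0,0,0,0,0,0.9,10,0,0,0,0,0,0.5,10,0,0,0,0,0,0.25,10,0,0,0,0,0,0.1,10,0,0,0,0,0,0,10,0,0,0,0,0,0,10])

```text
time: 11.23
eef_pos: [0.6039, 0.2844, 0.07]
tool_rot: [1.0, -0.0, 0.001, -0.0]
contact_force: [-0.1, 0.9, -6.2]
finger_gap: 0.244
gripper_force: 30.0
```

Call:
arm_command(motion=[0,0,0,0,0,0,60,0,0,0,0,0,0,60,0,0,0,0,0,0,60,0,0,0,0,0,0,60,0,0,0,0,0,0,60])

```text
time: 11.65
eef_pos: [0.6034, 0.2847, 0.0693]
tool_rot: [1.0, -0.0, 0.0, -0.0]
contact_force: [-0.5, -0.4, -0.2]
finger_gap: 0.558
gripper_force: 0.0
```

Call:
arm_command(motion=[0,0,0,0,0,-0.4,60,0,0,0,0,0,-0.8,60,0,0,0,0,0,-0.9,60,0,0,0,0,0,-0.9,60,0,0,0,0,0,-0.9,60,0,0,0,-0.9,0.9,0,93,0,0,0,-0.9,0.9,0,93,0,0,0,-0.9,0.9,0,93])

```text
time: 12.32
eef_pos: [0.5211, 0.2029, 0.1869]
tool_rot: [1.0, 0.0, 0.001, -0.0]
contact_force: [0.2, 0.3, -0.4]
finger_gap: 0.812
gripper_force: 0.0
```

Call:
arm_command(motion=[0,0,0,-0.9,0.9,0,93,0,0,0,-0.9,0.9,0,93,0,0,0,-0.9,0.9,0,93,0,0,0,0,0.9,0,93,0,0,0,0,0.9,0,93,0,0,0,0,0.9,0,93,0,0,0,0,0.9,0,93,0,0,0,0,0,0,93])

```text
time: 12.98
eef_pos: [0.4413, 0.0115, 0.1868]
tool_rot: [1.0, -0.001, 0.001, 0.0]
contact_force: [-0.0, 0.9, 0.1]
finger_gap: 0.999
gripper_force: 0.0
```

```bash
python3 - <<'E'
from h import *
i,K,P=cam("top"); crop(i,140,150,190,150,4,"t3.png")
hsv=cv2.cvtColor(i,cv2.COLOR_RGB2HSV)
c=blob((hsv[...,2]<80).astype(np.uint8),(160,250,50,50)); r=cv2.minAreaRect(c); print(r)
b=cv2.boxPoints(r); w=[onz(K,P,p,.022) for p in b]; print(w, np.mean(w,0))
E
```

```text
((182.5, 270.0), (34.0, 21.0), 90.0)
[array([0.444, 0.324, 0.022]), array([0.4415, 0.2592, 0.022 ]), array([0.3377, 0.2597, 0.022 ]), array([0.3402, 0.3235, 0.022 ])] [0.39085 0.2916  0.022  ]
```

View pics/t3.png

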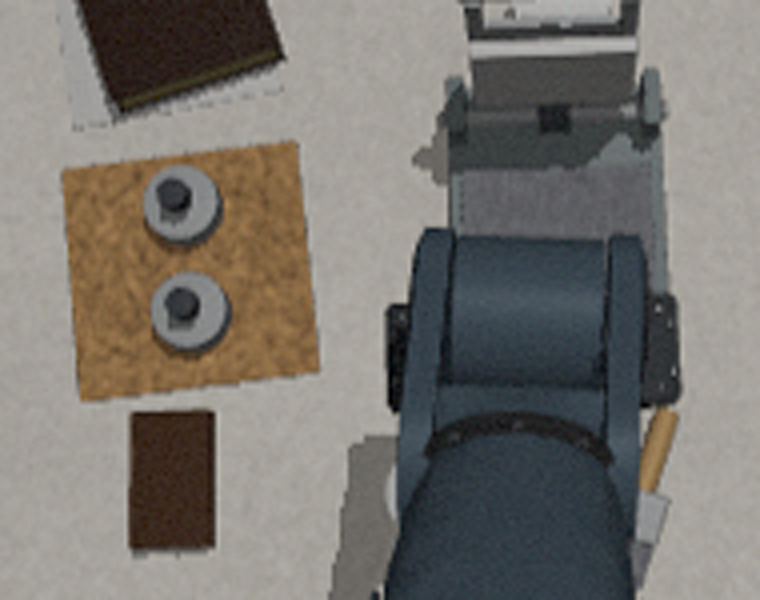

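Both weights stand on the mat and the book hasn't moved, centre about (0.390, 0.293), yaw about 0. Next I'll grasp it.

Call:
arm_command(motion=[0,0,0,-0.2,-0.9,0,93,0,0,0,-0.2,-0.9,0,93,0,0,0,-0.2,-0.9,0,93,0,0,0,-0.2,-0.9,0,93,0,0,0,-0.2,-0.9,0,93,0,0,0,-0.2,-0.9,0,93,0,0,0,-0.2,-0.9,0,93,0,0,0,-0.2,-0.9,0,93])

```text
time: 13.7
eef_pos: [0.3923, 0.2328, 0.1864]
tool_rot: [1.0, 0.0, 0.0, -0.0]
contact_force: [0.7, 0.4, 0.3]
finger_gap: 0.998
gripper_force: 0.0
```

Call:
arm_command(motion=[0,0,0,-0.1,-0.9,0,93,0,0,0,0,-0.9,0,93,0,0,0,0,-0.37,0,93,0,0,0,0,0,0,93,0,0,0,0,0,0,93])

```text
time: 14.12
eef_pos: [0.3897, 0.2958, 0.1858]
tool_rot: [1.0, 0.001, -0.0, 0.0]
contact_force: [-0.3, -0.6, -0.2]
finger_gap: 1.002
gripper_force: 0.0
```

Call:
arm_command(motion=[0,0,0,0,0.1,0.9,93,0,0,0,0,0,0.9,93,0,0,0,0,0,0.9,93,0,0,0,0,0,0.9,93,0,0,0,0,0,0.8,93,0,0,0,0,0,0.5,93,0,0,0,0,0,0.35,93,0,0,0,0,0,0,93])

```text
time: 14.78
eef_pos: [0.3895, 0.2914, 0.0269]
tool_rot: [1.0, -0.001, -0.001, 0.001]
contact_force: [-0.5, -0.2, -0.2]
finger_gap: 1.001
gripper_force: 0.0
```

Call:
arm_command(motion=[0,0,0,0,0,0,50,0,0,0,0,0,0,50,0,0,0,0,0,0,50,0,0,0,0,0,0,50,0,0,0,0,0,0,50,0,0,0,0,0,0,50,0,0,0,0,0,0,50,0,0,0,0,0,0,50])

```text
time: 15.45
eef_pos: [0.3904, 0.293, 0.0288]
tool_rot: [1.0, -0.0, 0.0, -0.0]
contact_force: [-1.7, -0.2, 7.0]
finger_gap: 0.664
gripper_force: 30.0
```

Call:
arm_command(motion=[0,0,0,0,0,-0.4,50,0,0,0,0,0,-0.8,50,0,0,0,0,0,-0.9,50,0,0,0,0,0,-0.9,50,0,0,0,0,0.5,0,50,0,0,0,0,0.9,0,50,0,0,0,0,0.9,0,50,0,0,0,0,0.9,0,50])

```text
time: 16.12
eef_pos: [0.3896, 0.1957, 0.1183]
tool_rot: [1.0, 0.0, -0.0, 0.0]
contact_force: [0.6, 0.4, -1.9]
finger_gap: 0.664
gripper_force: 30.0
```

Call:
arm_command(motion=[0,0,0,0.7,0.9,0,50,0,0,0,0.8,0.9,0,50,0,0,0,0.8,0.9,0,50,0,0,0,0.8,0.9,0,50,0,0,0,0.8,0.9,0,50,0,0,0,0.8,0.9,0,50,0,0,0,0.6,0.9,0,50,0,0,0,0.44,0.68,0,50])

```text
time: 16.78
eef_pos: [0.5633, -0.015, 0.1181]
tool_rot: [1.0, -0.001, 0.0, 0.0]
contact_force: [-0.2, -1.4, -1.4]
finger_gap: 0.665
gripper_force: 30.0
```

Call:
arm_command(motion=[0,0,0,0,0,0,50,0,0,0,0,0,0,50,0,0,0,0,0,0,50])

```text
time: 17.03
eef_pos: [0.5614, -0.0122, 0.1179]
tool_rot: [1.0, -0.0, -0.001, -0.0]
contact_force: [-1.1, 0.2, -2.2]
finger_gap: 0.662
gripper_force: 30.0
```

```bash
python3 - <<'E'
from h import *
i,K,P=cam("side"); crop(i,190,170,180,150,4,"s3.png")
E
```

```text
(no output)
```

View pics/s3.png

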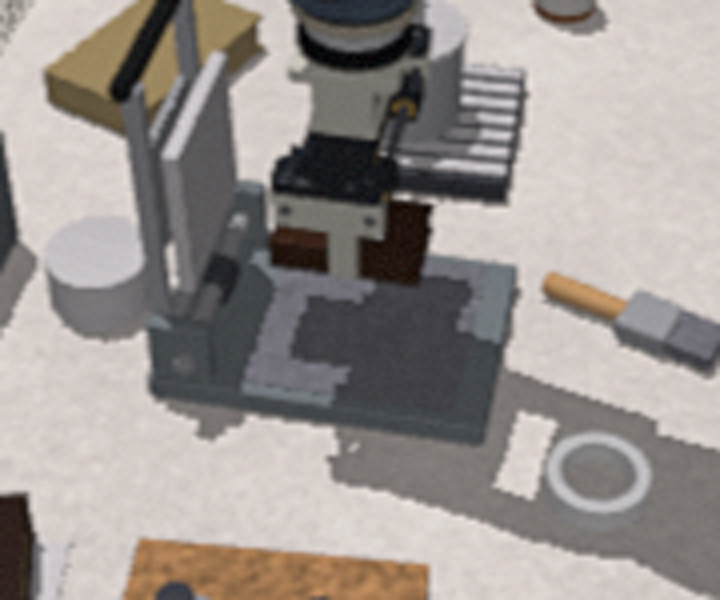

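The book is held level over the bed, so I lower it.

Call:
arm_command(motion=[0,0,0,0,0,0.7,50,0,0,0,0,0,0.7,50,0,0,0,0,0,0.5,50,0,0,0,0,0,0.25,50,0,0,0,0,0,0.13,50,0,0,0,0,0,0,50,0,0,0,0,0,0,50])

```text
time: 17.67
eef_pos: [0.5625, -0.0125, 0.0506]
tool_rot: [1.0, 0.0, 0.0, 0.0]
contact_force: [-0.6, 0.0, -0.8]
finger_gap: 0.662
gripper_force: 30.0
```

Call:
arm_command(motion=[0,0,0,0,0,0,93,0,0,0,0,0,0,93,0,0,0,0,0,0,93,0,0,0,0,0,0,93,0,0,0,0,0,0,93])

```text
time: 18.08
eef_pos: [0.5623, -0.0128, 0.0501]
tool_rot: [1.0, -0.0, 0.0, 0.0]
contact_force: [0.3, -0.3, 0.4]
finger_gap: 0.968
gripper_force: 0.0
```

Call:
arm_command(motion=[0,0,0,0,0,-0.4,93,0,0,0,0,0,-0.8,93,0,0,0,0,0,-0.9,93,0,0,0,0,0,-0.9,93,0,0,0,-0.9,0,0,93,0,0,0,-0.9,0,-0.9,93,0,0,0,-0.9,0,-0.9,93,0,0,0,-0.9,0,-0.9,93])

```text
time: 18.75
eef_pos: [0.4526, -0.0126, 0.2223]
tool_rot: [1.0, -0.0, -0.0, -0.0]
contact_force: [1.2, -1.0, 1.4]
finger_gap: 0.998
gripper_force: 0.0
```

Call:
arm_command(motion=[0,0,1,-0.9,0,-0.9,93,0,0,1,0,0,-0.9,93,0,0,1,0,0,-0.5,93,0,0,1,0,0,0,93,0,0,1,0,0,0,93,0,0,1,0,0,0,93,0,0,1,0,0,0,93,0,0,1,0,0,0,93])

```text
time: 19.42
eef_pos: [0.427, -0.0127, 0.2907]
tool_rot: [0.939, -0.344, 0.0, -0.0]
contact_force: [-0.2, 0.4, 0.7]
finger_gap: 0.997
gripper_force: 0.0
```

```bash
python3 - <<'E'
from h import *
print(bot.get_state()["joints"])
i,K,P=cam("side"); crop(i,190,170,180,150,4,"s4.png")
cv2.imwrite("pics/x.png",cam("top")[0][:,:,::-1])
E
```

```text
[-1.38743697e-01  6.90303645e-02  1.88524136e+00  5.51008893e-05
  1.18641527e+00  2.13494486e+00]
```

View pics/s4.png

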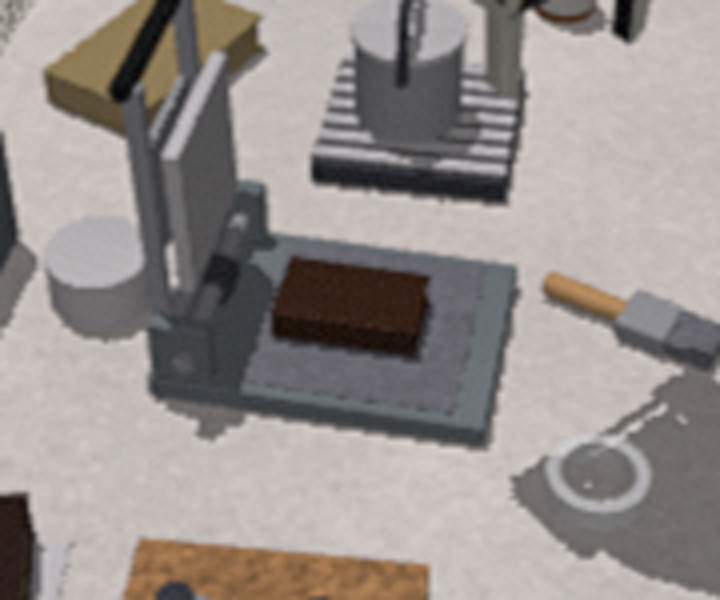

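The book lies flat on the bed. For the lever I need heading +90 because of the joint 6 range, so I turn back 26 units while rising a little.

Call:
arm_command(motion=[0,0,-1,0,0,-0.6,93,0,0,-1,0,0,-0.6,93,0,0,-1,0,0,0,93,0,0,-1,0,0,0,93,0,0,-1,0,0,0,93,0,0,-1,0,0,0,93,0,0,-1,0,0,0,93,0,0,-1,0,0,0,93])

```text
time: 20.18
eef_pos: [0.427, -0.0127, 0.3264]
tool_rot: [1.0, 0.004, 0.0, 0.0]
contact_force: [-0.6, -0.5, 0.3]
finger_gap: 0.997
gripper_force: 0.0
```

Call:
arm_command(motion=[0,0,-1,0,0,0,93,0,0,-1,0,0,0,93,0,0,-1,0,0,0,93,0,0,-1,0,0,0,93,0,0,-1,0,0,0,93,0,0,-1,0,0,0,93,0,0,-1,0,0,0,93,0,0,-1,0,0,0,93])

```text
time: 20.85
eef_pos: [0.427, -0.0127, 0.3263]
tool_rot: [0.938, 0.345, 0.0, 0.0]
contact_force: [-0.2, -0.4, 0.5]
finger_gap: 1.001
gripper_force: 0.0
```

Call:
arm_command(motion=[0,0,-1,0,0,0,93,0,0,-1,0,0,0,93,0,0,-1,0,0,0,93,0,0,-1,0,0,0,93,0,0,-1,0,0,0,93,0,0,-1,0,0,0,93,0,0,-1,0,0,0,93,0,0,-1,0,0,0,93])

```text
time: 21.52
eef_pos: [0.427, -0.0127, 0.3263]
tool_rot: [0.764, 0.646, 0.0, 0.0]
contact_force: [-0.6, -0.6, 0.7]
finger_gap: 1.005
gripper_force: 0.0
```

Call:
arm_command(motion=[0,0,-1,0,0,0,93,0,0,-1,0,0,0,93,0,0,0,0,0,0,93,0,0,0,0,0.8,0,93,0,0,0,0,0.8,0,93,0,0,0,0,0.8,0,93,0,0,0,0,0.8,0,93,0,0,0,0,0.8,0,93])

```text
time: 22.18
eef_pos: [0.5482, -0.0127, 0.3261]
tool_rot: [0.708, 0.707, 0.0, 0.0]
contact_force: [0.4, -0.3, 0.5]
finger_gap: 1.004
gripper_force: 0.0
```

Call:
arm_command(motion=[0,0,0,0,0.8,0,93,0,0,0,0,0.8,0,93,0,0,0,0,0.8,0,93,0,0,0,0,0.8,0,93,0,0,0,0,0.8,0,93,0,0,0,0,0.6,0,93,0,0,0,0,0.36,0,93,0,0,0,0,0,0,93])

```text
time: 22.85
eef_pos: [0.6971, -0.0128, 0.325]
tool_rot: [0.708, 0.707, -0.0, -0.0]
contact_force: [-0.1, 0.2, -0.4]
finger_gap: 1.002
gripper_force: 0.0
```

Call:
arm_command(motion=[0,0,0,0,0,0.6,93,0,0,0,0,0,0.6,93,0,0,0,0,0,0.5,93,0,0,0,0,0,0.4,93,0,0,0,0,0,0.2,93,0,0,0,0,0,0,93])

```text
time: 23.35
eef_pos: [0.6953, -0.0128, 0.2558]
tool_rot: [0.707, 0.707, -0.001, -0.001]
contact_force: [-0.0, -0.8, 0.4]
finger_gap: 0.996
gripper_force: 0.0
```

```bash
python3 - <<'E'
from h import *
i,K,P=cam("side"); crop(i,180,120,150,150,4,"s5.png")
E
```

```text
(no output)
```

View pics/s5.png

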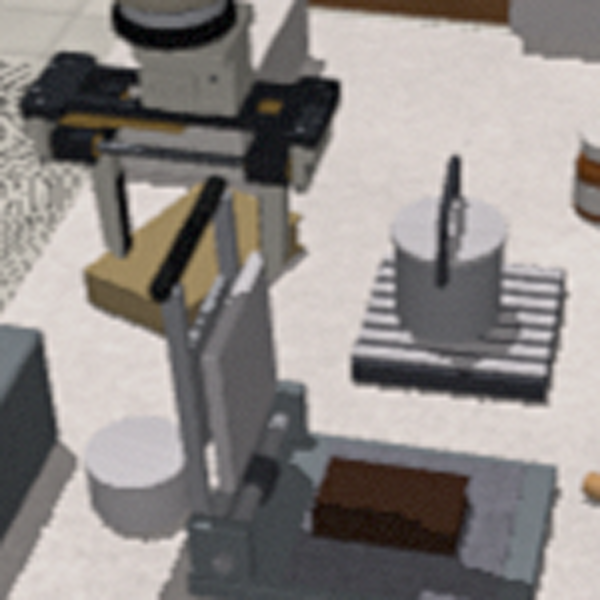

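The bar runs between the fingers, so I close on it.

Call:
arm_command(motion=[0,0,0,0,0,0,8,0,0,0,0,0,0,8,0,0,0,0,0,0,8,0,0,0,0,0,0,8,0,0,0,0,0,0,8,0,0,0,0,0,0,8,0,0,0,0,0,0,8,0,0,0,0,0,0,8])

```text
time: 24.07
eef_pos: [0.696, -0.0128, 0.2569]
tool_rot: [0.707, 0.707, -0.0, -0.0]
contact_force: [-0.0, 0.4, 0.7]
finger_gap: 0.474
gripper_force: 0.0
```

Call:
arm_command(motion=[0,0,0,0,0,0,8,0,0,0,0,0,0,8,0,0,0,0,0,0,8,0,0,0,0,0,0,8])

```text
time: 24.4
eef_pos: [0.6962, -0.0128, 0.257]
tool_rot: [0.707, 0.707, 0.0, 0.0]
contact_force: [4.4, -0.1, 2.8]
finger_gap: 0.188
gripper_force: 1.7
```

```bash
python3 - <<'E'
import numpy as np
for n in (32,48):
    t=np.linspace(0,1.6,n+1); f=1.7326-t; x=-.212*np.cos(f); z=.212*np.sin(f)
    c=np.c_[x,-z]/.03; r=np.diff(np.round(c-c[0],2),axis=0).round(2)
    for k in range(0,n,8): print(n,r[k:k+8].tolist())
E
```

```text
32 [[-0.35, -0.05], [-0.35, -0.03], [-0.36, -0.01], [-0.35, 0.0], [-0.35, 0.03], [-0.35, 0.04], [-0.35, 0.05], [-0.35, 0.08]]
32 [[-0.34, 0.09], [-0.33, 0.11], [-0.33, 0.12], [-0.33, 0.15], [-0.31, 0.15], [-0.31, 0.18], [-0.3, 0.19], [-0.29, 0.2]]
32 [[-0.28, 0.22], [-0.26, 0.23], [-0.26, 0.24], [-0.24, 0.26], [-0.23, 0.27], [-0.22, 0.28], [-0.2, 0.29], [-0.19, 0.3]]
32 [[-0.17, 0.3], [-0.15, 0.32], [-0.14, 0.33], [-0.13, 0.33], [-0.1, 0.33], [-0.09, 0.35], [-0.08, 0.34], [-0.05, 0.35]]
48 [[-0.23, -0.03], [-0.24, -0.03], [-0.23, -0.02], [-0.24, -0.01], [-0.23, 0.0], [-0.24, 0.0], [-0.23, 0.02], [-0.24, 0.02]]
48 [[-0.23, 0.03], [-0.23, 0.03], [-0.24, 0.05], [-0.23, 0.05], [-0.22, 0.06], [-0.23, 0.06], [-0.22, 0.08], [-0.22, 0.08]]
48 [[-0.22, 0.09], [-0.22, 0.1], [-0.21, 0.1], [-0.21, 0.11], [-0.2, 0.12], [-0.2, 0.12], [-0.2, 0.13], [-0.19, 0.14]]
48 [[-0.19, 0.14], [-0.18, 0.15], [-0.17, 0.16], [-0.18, 0.16], [-0.16, 0.17], [-0.16, 0.17], [-0.16, 0.18], [-0.15, 0.18]]
48 [[-0.14, 0.19], [-0.13, 0.19], [-0.13, 0.2], [-0.13, 0.2], [-0.11, 0.2], [-0.11, 0.21], [-0.1, 0.21], [-0.1, 0.22]]
48 [[-0.09, 0.22], [-0.08, 0.22], [-0.07, 0.22], [-0.07, 0.23], [-0.05, 0.23], [-0.06, 0.23], [-0.04, 0.23], [-0.03, 0.23]]
```

Call:
arm_command(motion=[0,0,0,0,0,0,8,0,0,0,0,0,0,8,0,0,0,0,0,0,8,0,0,0,0,0,0,8])

```text
time: 24.73
eef_pos: [0.6963, -0.0128, 0.2572]
tool_rot: [0.707, 0.707, 0.0, 0.0]
contact_force: [4.3, -0.1, 2.1]
finger_gap: 0.163
gripper_force: 30.0
```

Call:
arm_command(motion=[0,0,0,0,-0.35,-0.05,8,0,0,0,0,-0.35,-0.03,8,0,0,0,0,-0.36,-0.01,8,0,0,0,0,-0.35,0,8,0,0,0,0,-0.35,0.03,8,0,0,0,0,-0.35,0.04,8,0,0,0,0,-0.35,0.05,8,0,0,0,0,-0.35,0.08,8])

```text
time: 25.4
eef_pos: [0.612, -0.0126, 0.2546]
tool_rot: [0.707, 0.707, 0.001, 0.001]
contact_force: [5.0, 1.0, 1.9]
finger_gap: 0.163
gripper_force: 30.0
```

Call:
arm_command(motion=[0,0,0,0,-0.34,0.09,8,0,0,0,0,-0.33,0.11,8,0,0,0,0,-0.33,0.12,8,0,0,0,0,-0.33,0.15,8,0,0,0,0,-0.31,0.15,8,0,0,0,0,-0.31,0.18,8,0,0,0,0,-0.3,0.19,8,0,0,0,0,-0.29,0.2,8])

```text
time: 26.07
eef_pos: [0.5359, -0.0124, 0.2183]
tool_rot: [0.707, 0.707, 0.001, 0.001]
contact_force: [6.5, 2.9, 0.6]
finger_gap: 0.163
gripper_force: 30.0
```

Call:
arm_command(motion=[0,0,0,0,-0.28,0.22,8,0,0,0,0,-0.26,0.23,8,0,0,0,0,-0.26,0.24,8,0,0,0,0,-0.24,0.26,8,0,0,0,0,-0.23,0.27,8,0,0,0,0,-0.22,0.28,8,0,0,0,0,-0.2,0.29,8,0,0,0,0,-0.19,0.3,8])

```text
time: 26.73
eef_pos: [0.4799, -0.0124, 0.1556]
tool_rot: [0.707, 0.707, 0.001, 0.001]
contact_force: [5.6, 3.9, 3.0]
finger_gap: 0.158
gripper_force: 30.0
```

Call:
arm_command(motion=[0,0,0,0,-0.17,0.3,8,0,0,0,0,-0.15,0.32,8,0,0,0,0,-0.14,0.33,8,0,0,0,0,-0.13,0.33,8,0,0,0,0,-0.1,0.33,8,0,0,0,0,-0.09,0.35,8,0,0,0,0,-0.08,0.34,8,0,0,0,0,0,0,8])

```text
time: 27.4
eef_pos: [0.455, -0.0126, 0.086]
tool_rot: [0.707, 0.707, 0.002, 0.002]
contact_force: [7.4, 4.5, 4.7]
finger_gap: 0.162
gripper_force: 30.0
```

Call:
arm_command(motion=[0,0,0,0,-0.02,0.2,8,0,0,0,0,-0.02,0.15,8,0,0,0,0,0,0,8])

```text
time: 27.65
eef_pos: [0.4537, -0.0126, 0.0766]
tool_rot: [0.707, 0.707, 0.001, 0.001]
contact_force: [2.1, 4.1, 18.8]
finger_gap: 0.159
gripper_force: 30.0
```

```bash
python3 - <<'E'
from h import *
i,K,P=cam("side"); crop(i,200,170,170,130,4,"s6.png")
E
```

```text
(no output)
```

View pics/s6.png

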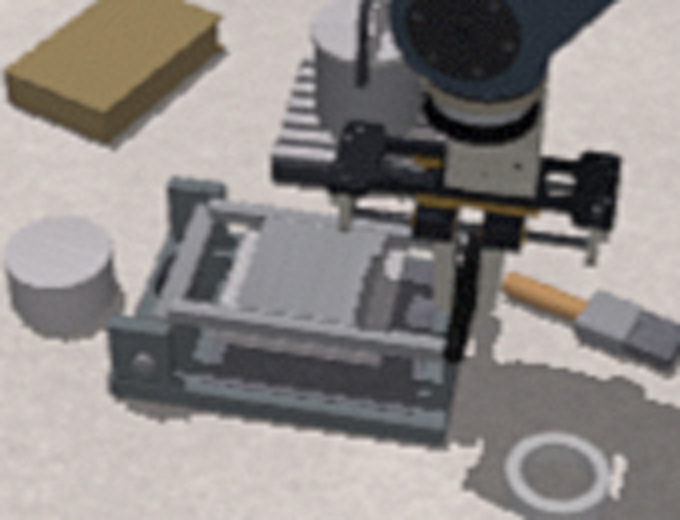

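The lever is level. One small extra push will confirm the stop, and then I hold.

Call:
arm_command(motion=[0,0,0,0,0,0.06,8,0,0,0,0,0,0,8])

```text
time: 27.87
eef_pos: [0.4536, -0.0126, 0.0756]
tool_rot: [0.707, 0.707, 0.001, 0.001]
contact_force: [-3.1, 3.9, 30.6]
finger_gap: 0.164
gripper_force: 30.0
```

Call:
arm_command(motion=[0,0,0,0,0,0,8,0,0,0,0,0,0,8,0,0,0,0,0,0,8,0,0,0,0,0,0,8,0,0,0,0,0,0,8,0,0,0,0,0,0,8,0,0,0,0,0,0,8,0,0,0,0,0,0,8])

```text
time: 28.53
eef_pos: [0.4536, -0.0126, 0.0758]
tool_rot: [0.707, 0.707, 0.001, 0.001]
contact_force: [-1.9, 4.4, 29.1]
finger_gap: 0.165
gripper_force: 30.0
```

Call:
arm_command(motion=[0,0,0,0,0,0,8,0,0,0,0,0,0,8,0,0,0,0,0,0,8,0,0,0,0,0,0,8,0,0,0,0,0,0,8,0,0,0,0,0,0,8,0,0,0,0,0,0,8,0,0,0,0,0,0,8])

```text
time: 29.2
eef_pos: [0.4536, -0.0126, 0.0758]
tool_rot: [0.707, 0.707, 0.001, 0.001]
contact_force: [-2.8, 3.9, 28.8]
finger_gap: 0.165
gripper_force: 30.0
```

Call:
arm_command(motion=[0,0,0,0,0,0,8,0,0,0,0,0,0,8,0,0,0,0,0,0,8,0,0,0,0,0,0,8,0,0,0,0,0,0,8,0,0,0,0,0,0,8,0,0,0,0,0,0,8,0,0,0,0,0,0,8])

```text
time: 29.87
eef_pos: [0.4536, -0.0126, 0.0758]
tool_rot: [0.707, 0.707, 0.001, 0.001]
contact_force: [-2.9, 3.5, 28.2]
finger_gap: 0.162
gripper_force: 30.0
```

Call:
arm_command(motion=[0,0,0,0,0,0,8,0,0,0,0,0,0,8,0,0,0,0,0,0,8,0,0,0,0,0,0,8,0,0,0,0,0,0,8,0,0,0,0,0,0,8,0,0,0,0,0,0,8,0,0,0,0,0,0,8])

```text
time: 30.53
eef_pos: [0.4536, -0.0126, 0.0758]
tool_rot: [0.707, 0.707, 0.001, 0.001]
contact_force: [-2.3, 4.2, 27.8]
finger_gap: 0.162
gripper_force: 30.0
```

Call:
arm_command(motion=[0,0,0,0,0,0,8,0,0,0,0,0,0,8,0,0,0,0,0,0,8,0,0,0,0,0,0,8,0,0,0,0,0,0,8,0,0,0,0,0,0,8,0,0,0,0,0,0,8,0,0,0,0,0,0,8])

```text
time: 31.2
eef_pos: [0.4536, -0.0126, 0.0758]
tool_rot: [0.707, 0.707, 0.001, 0.001]
contact_force: [-1.3, 4.1, 27.4]
finger_gap: 0.164
gripper_force: 30.0
```

Call:
arm_command(motion=[0,0,0,0,0.02,-0.15,8,0,0,0,0,0.04,-0.23,8,0,0,0,0,0.05,-0.23,8,0,0,0,0,0.06,-0.23,8,0,0,0,0,0.06,-0.23,8,0,0,0,0,0.07,-0.22,8,0,0,0,0,0.08,-0.22,8,0,0,0,0,0.09,-0.22,8])

```text
time: 31.87
eef_pos: [0.4671, -0.0126, 0.1266]
tool_rot: [0.707, 0.707, 0.001, 0.001]
contact_force: [6.1, 2.4, -0.4]
finger_gap: 0.162
gripper_force: 30.0
```

Call:
arm_command(motion=[0,0,0,0,0.1,-0.22,8,0,0,0,0,0.1,-0.21,8,0,0,0,0,0.11,-0.21,8,0,0,0,0,0.11,-0.2,8,0,0,0,0,0.13,-0.2,8,0,0,0,0,0.13,-0.2,8,0,0,0,0,0.13,-0.19,8,0,0,0,0,0.14,-0.19,8])

```text
time: 32.53
eef_pos: [0.4958, -0.0126, 0.1749]
tool_rot: [0.707, 0.707, 0.001, 0.001]
contact_force: [12.0, 1.5, -7.0]
finger_gap: 0.162
gripper_force: 30.0
```

Call:
arm_command(motion=[0,0,0,0,0.15,-0.18,8,0,0,0,0,0.16,-0.18,8,0,0,0,0,0.16,-0.17,8,0,0,0,0,0.16,-0.17,8,0,0,0,0,0.18,-0.16,8,0,0,0,0,0.17,-0.16,8,0,0,0,0,0.18,-0.15,8,0,0,0,0,0.19,-0.14,8])

```text
time: 33.2
eef_pos: [0.5355, -0.0129, 0.2135]
tool_rot: [0.707, 0.707, -0.0, 0.0]
contact_force: [5.8, -1.5, -6.3]
finger_gap: 0.164
gripper_force: 30.0
```

Call:
arm_command(motion=[0,0,0,0,0.19,-0.13,8,0,0,0,0,0.2,-0.12,8,0,0,0,0,0.2,-0.12,8,0,0,0,0,0.2,-0.11,8,0,0,0,0,0.21,-0.1,8,0,0,0,0,0.21,-0.09,8,0,0,0,0,0.22,-0.08,8,0,0,0,0,0.22,-0.08,8])

```text
time: 33.87
eef_pos: [0.5854, -0.0129, 0.2397]
tool_rot: [0.707, 0.707, 0.0, 0.0]
contact_force: [-1.5, -2.8, 10.3]
finger_gap: 0.161
gripper_force: 30.0
```

Call:
arm_command(motion=[0,0,0,0,0.22,-0.08,8,0,0,0,0,0.22,-0.08,8,0,0,0,0,0.23,-0.06,8,0,0,0,0,0.22,-0.06,8,0,0,0,0,0.23,-0.05,8,0,0,0,0,0.24,-0.05,8,0,0,0,0,0.23,-0.03,8,0,0,0,0,0.23,-0.03,8])

```text
time: 34.53
eef_pos: [0.6399, -0.0129, 0.2514]
tool_rot: [0.707, 0.707, -0.0, -0.0]
contact_force: [1.7, -4.5, -0.8]
finger_gap: 0.166
gripper_force: 30.0
```

Call:
arm_command(motion=[0,0,0,0,0.24,-0.02,8,0,0,0,0,0.23,-0.02,8,0,0,0,0,0.24,0,8,0,0,0,0,0.23,0,8,0,0,0,0,0.24,0.01,8,0,0,0,0,0.23,0.02,8,0,0,0,0,0.23,0.03,8,0,0,0,0,0.2,0.03,8])

```text
time: 35.2
eef_pos: [0.6951, -0.0129, 0.2499]
tool_rot: [0.707, 0.707, -0.0, -0.0]
contact_force: [0.5, -4.6, -2.5]
finger_gap: 0.165
gripper_force: 30.0
```

Call:
arm_command(motion=[0,0,0,0,0.05,0,8,0,0,0,0,0,0,8,0,0,0,0,0,0,8])

```text
time: 35.45
eef_pos: [0.6962, -0.0129, 0.2497]
tool_rot: [0.707, 0.707, -0.0, -0.0]
contact_force: [0.1, -3.7, -2.8]
finger_gap: 0.166
gripper_force: 30.0
```

Call:
arm_command(motion=[0,0,0,0,0.04,0,8,0,0,0,0,0.04,0,8,0,0,0,0,0,0,8])

```text
time: 35.7
eef_pos: [0.6981, -0.0128, 0.2495]
tool_rot: [0.707, 0.707, -0.001, -0.001]
contact_force: [-0.9, -4.9, -5.1]
finger_gap: 0.163
gripper_force: 30.0
```

Call:
arm_command(motion=[0,0,0,0,0.06,0,8,0,0,0,0,0,0,8,0,0,0,0,0,0,8])

```text
time: 35.95
eef_pos: [0.6988, -0.0128, 0.2494]
tool_rot: [0.707, 0.707, -0.002, -0.002]
contact_force: [-6.9, -4.7, -2.4]
finger_gap: 0.167
gripper_force: 30.0
```

The lever is at its top stop, so I release and rise.

Call:
arm_command(motion=[0,0,0,0,-0.04,0,60,0,0,0,0,0,0,60,0,0,0,0,0,0,60,0,0,0,0,0,0,60,0,0,0,0,0,0,60,0,0,0,0,0,0,60])

```text
time: 36.45
eef_pos: [0.6991, -0.0126, 0.2504]
tool_rot: [0.707, 0.707, 0.0, 0.0]
contact_force: [-0.3, 0.3, 0.2]
finger_gap: 0.543
gripper_force: 0.0
```

Call:
arm_command(motion=[0,0,0,0,0,-0.4,60,0,0,0,0,0,-0.8,60,0,0,0,0,0,-0.8,60,0,0,0,0,0,-0.6,60,0,0,0,0,-0.4,0,60,0,0,0,0,-0.9,0,60,0,0,0,-0.9,-0.5,0,60,0,0,0,-0.9,-0.5,0,60])

```text
time: 37.12
eef_pos: [0.6291, -0.0663, 0.3295]
tool_rot: [0.706, 0.708, 0.0, 0.0]
contact_force: [0.0, -0.2, 0.7]
finger_gap: 0.644
gripper_force: 0.0
```

Call:
arm_command(motion=[0,0,0,-0.9,-0.5,0,60,0,0,0,-0.9,-0.5,0,60,0,0,0,-0.9,0,0,60,0,0,0,-0.9,0,0,60,0,0,0,-0.9,0,0,60,0,0,0,-0.9,0,0,60,0,0,0,0,0,0,60,0,0,0,0,0,0,60])

```text
time: 37.78
eef_pos: [0.5998, -0.2298, 0.3288]
tool_rot: [0.708, 0.706, 0.0, 0.0]
contact_force: [-0.5, 0.4, 0.4]
finger_gap: 0.649
gripper_force: 0.0
```

```bash
python3 - <<'E'
from h import *
j,K2,P2=cam("side"); i,K,P=cam("top")
a=cv2.resize(j[150:290,180:370],None,fx=3,fy=3,interpolation=2)[:,:395]
crop(j,180,150,190,140,4,"s7.png")
hsv=cv2.cvtColor(i,cv2.COLOR_RGB2HSV)
c=blob(((hsv[...,2]<90)&(hsv[...,1]>110)).astype(np.uint8),(250,180,60,65)); b=cv2.boxPoints(cv2.minAreaRect(c)); w=[onz(K,P,p,.044) for p in b]; print(w,np.mean(w,0))
E
```

```text
[array([5.121e-01, 2.000e-04, 4.400e-02]), array([ 0.5149, -0.0091,  0.044 ]), array([ 0.512 , -0.0099,  0.044 ]), array([ 0.5093, -0.0006,  0.044 ])] [ 0.512075 -0.00485   0.044   ]
```

View pics/s7.png

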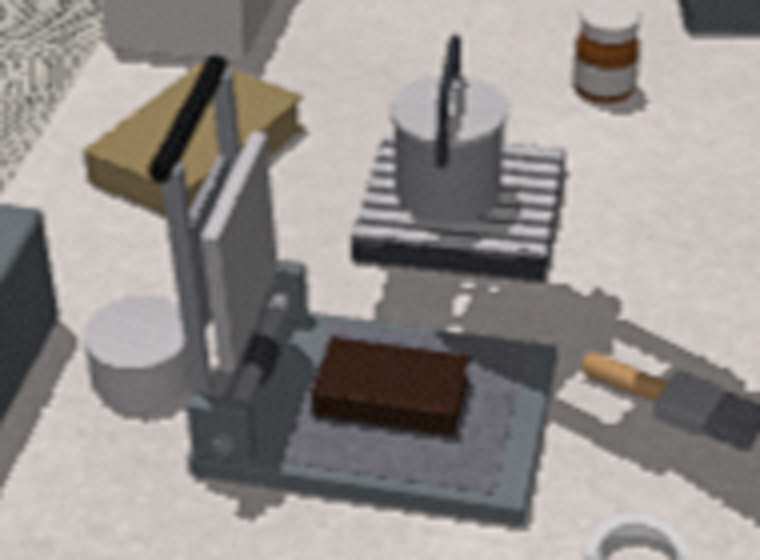

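The lever is back at exactly its home pixels and the book is undisturbed at (390,385). The pot is next, with its bar at about (0.566, -0.259, 0.150).

Call:
arm_command(motion=[0,0,0,-0.5,-0.6,0,60,0,0,0,-0.47,-0.53,0,60,0,0,0,0,0,0.9,60,0,0,0,0,0,0.9,60,0,0,0,0,0,0.9,60,0,0,0,0,0,0.9,60,0,0,0,0,0,0.6,60,0,0,0,0,0,0,60])

```text
time: 38.55
eef_pos: [0.5648, -0.2559, 0.1989]
tool_rot: [0.707, 0.707, -0.001, -0.003]
contact_force: [0.0, -0.3, -0.4]
finger_gap: 0.647
gripper_force: 0.0
```

```bash
python3 - <<'E'
from h import *
print(bot.get_state()["eef_pos"])
j,K2,P2=cam("side"); crop(j,250,110,150,120,5,"s8.png")
E
```

```text
[ 0.56483864 -0.25590698  0.19886654]
```

View pics/s8.png

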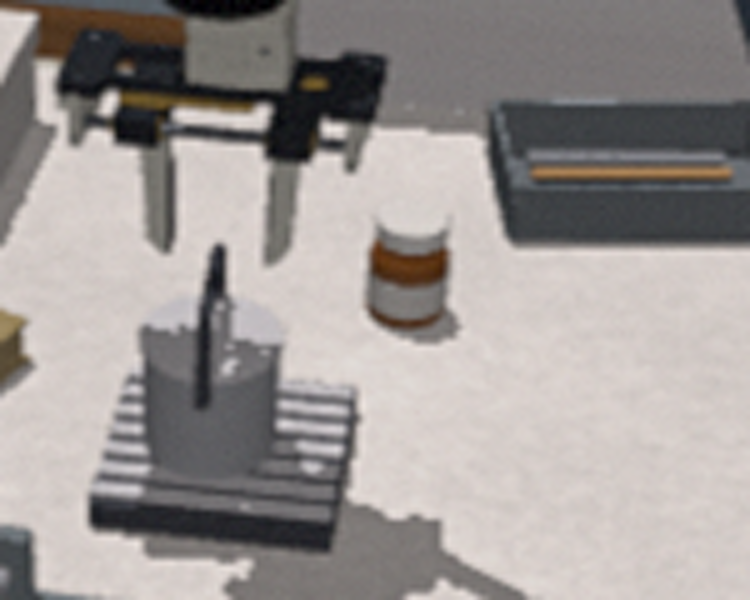

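The bar is centred between the fingers, so I descend and close.

Call:
arm_command(motion=[0,0,0,-0.1,0,0.6,60,0,0,0,0,0,0.6,60,0,0,0,0,0,0.3,60,0,0,0,0,0,0,60,0,0,0,0,0,0,5,0,0,0,0,0,0,5,0,0,0,0,0,0,5,0,0,0,0,0,0,5])

```text
time: 39.27
eef_pos: [0.5663, -0.261, 0.1582]
tool_rot: [0.707, 0.707, 0.0, 0.001]
contact_force: [-0.9, -0.6, 0.4]
finger_gap: 0.407
gripper_force: 0.0
```

Call:
arm_command(motion=[0,0,0,0,0,0,5,0,0,0,0,0,0,5,0,0,0,0,0,0,5,0,0,0,0,0,0,5,0,0,0,0,0,0,5,0,0,0,0,0,0,5,0,0,0,0,0,0,5])

```text
time: 39.85
eef_pos: [0.5658, -0.2608, 0.157]
tool_rot: [0.707, 0.707, -0.0, -0.0]
contact_force: [1.0, -0.3, -2.2]
finger_gap: 0.099
gripper_force: 29.7
```

Call:
arm_command(motion=[0,0,0,0,0,-0.3,5,0,0,0,0,0,-0.6,5,0,0,0,0,0,-0.7,5,0,0,0,0,0,-0.1,5,0,0,0,-0.3,0,0,5,0,0,0,-0.6,0,0,5,0,0,0,-0.8,0,0,5,0,0,0,-0.8,0,0,5])

```text
time: 40.52
eef_pos: [0.5653, -0.3377, 0.2067]
tool_rot: [0.707, 0.707, -0.0, -0.001]
contact_force: [0.4, -0.0, -3.6]
finger_gap: 0.097
gripper_force: 29.7
```

Call:
arm_command(motion=[0,0,0,-0.8,0,0,5,0,0,0,-0.8,0,0,5,0,0,0,-0.6,0,0,5,0,0,0,-0.4,0,0,5,0,0,0,-0.1,0,0,5,0,0,0,0,0,0,5,0,0,0,0,0,0,5,0,0,0,0,0,0,5])

```text
time: 41.18
eef_pos: [0.566, -0.4159, 0.2081]
tool_rot: [0.707, 0.707, 0.0, -0.0]
contact_force: [-0.0, 1.1, -2.8]
finger_gap: 0.094
gripper_force: 29.7
```

```bash
python3 - <<'E'
from h import *
# is the pot upright: handle bar & jar check; stand centre from the now clear stand
i,K,P=cam("top"); j,K2,P2=cam("side")
g=cv2.cvtColor(i,cv2.COLOR_RGB2GRAY)
m=cv2.morphologyEx(((g<75)|(g>205)).astype(np.uint8),cv2.MORPH_CLOSE,np.ones((5,5)))
c=blob(m,(325,178,70,64)); r=cv2.minAreaRect(c); b=cv2.boxPoints(r); w=[onz(K,P,p,.025) for p in b]; print(r,w,np.mean(w,0),[np.linalg.norm(w[k]-w[k-1]) for k in range(4)])
cv2.imwrite("pics/both.png",np.hstack([cv2.resize(i[150:270,240:460,::-1],None,fx=2,fy=2),cv2.resize(j[110:230,230:410,::-1],None,fx=2,fy=2)]))
E
```

```text
((359.5, 213.0), (56.0, 69.0), 90.0) [array([ 0.6406, -0.1598,  0.025 ]), array([ 0.632 , -0.3777,  0.025 ]), array([ 0.4542, -0.3623,  0.025 ]), array([ 0.4625, -0.1494,  0.025 ])] [ 0.547325 -0.2623    0.025   ] [np.float64(0.17840339122337326), np.float64(0.21806964483852398), np.float64(0.17846568297574747), np.float64(0.21306172814468582)]
```

View pics/both.png

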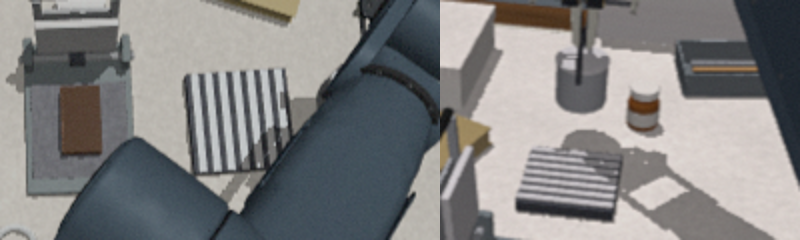

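The pot hangs upright beside the now empty stand, whose centre is about (0.556, -0.264), and the book is still on the bed. Lowering the pot.

Call:
arm_command(motion=[0,0,0,0,0,0.6,5,0,0,0,0,0,0.7,5,0,0,0,0,0,0.5,5,0,0,0,0,0,0.3,5,0,0,0,0,0,0.2,5,0,0,0,0,0,0.1,5,0,0,0,0,0,0,5,0,0,0,0,0,0,5])

```text
time: 41.95
eef_pos: [0.5662, -0.417, 0.1371]
tool_rot: [0.707, 0.707, 0.0, 0.001]
contact_force: [0.2, -0.0, -4.0]
finger_gap: 0.093
gripper_force: 29.7
```

Call:
arm_command(motion=[0,0,0,0,0,0.07,5,0,0,0,0,0,0.05,5,0,0,0,0,0,0.03,5,0,0,0,0,0,0,5])

```text
time: 42.28
eef_pos: [0.5663, -0.4171, 0.1323]
tool_rot: [0.707, 0.707, 0.0, 0.001]
contact_force: [1.9, 0.3, -0.2]
finger_gap: 0.097
gripper_force: 29.7
```

Call:
arm_command(motion=[0,0,0,0,0,0,50,0,0,0,0,0,0,50,0,0,0,0,0,0,50,0,0,0,0,0,0,50,0,0,0,0,0,0,50,0,0,0,0,0,-0.3,50,0,0,0,0,0,-0.7,50,0,0,0,0,0,-0.9,50])

```text
time: 42.95
eef_pos: [0.5653, -0.4164, 0.1883]
tool_rot: [0.707, 0.707, -0.0, -0.002]
contact_force: [0.5, -0.4, 0.7]
finger_gap: 0.531
gripper_force: 0.0
```

Call:
arm_command(motion=[0,0,0,0,0,-0.9,93,0,0,0,0,0,-0.9,93,0,0,1,0,0,0,93,0,0,1,0,0,0,93,0,0,1,0,0,0,93,0,0,1,0,0,0,93,0,0,1,0,0,0,93,0,0,1,0,0,0,93])

```text
time: 43.62
eef_pos: [0.5659, -0.4169, 0.2436]
tool_rot: [0.867, 0.498, 0.0, 0.0]
contact_force: [-0.2, -0.0, -0.6]
finger_gap: 0.995
gripper_force: 0.0
```

Call:
arm_command(motion=[0,0,1,0,0,0,93,0,0,1,0,0,0,93,0,0,1,0,0,0,93,0,0,1,0,0,0,93,0,0,1,0,0,0,93,0,0,1,0,0,0,93,0,0,1,0,0,0,93,0,0,1,0,0,0,93])

```text
time: 44.28
eef_pos: [0.5659, -0.4168, 0.2436]
tool_rot: [0.985, 0.171, 0.0, 0.0]
contact_force: [0.0, 0.5, 0.3]
finger_gap: 1.001
gripper_force: 0.0
```

Call:
arm_command(motion=[0,0,1,0,0,0,93,0,0,1,0,0,0,93,0,0,1,0,0,0,93,0,0,1,0,0,0,93,0,0,0,0,-0.9,0,93,0,0,0,0,-0.9,0,93,0,0,0,0,-0.9,0,93,0,0,0,0,-0.9,0,93])

```text
time: 44.95
eef_pos: [0.5658, -0.3078, 0.2435]
tool_rot: [1.0, -0.0, 0.0, 0.0]
contact_force: [0.2, 0.6, -0.6]
finger_gap: 0.998
gripper_force: 0.0
```

Call:
arm_command(motion=[0,0,0,0,0,0,93,0,0,0,0,0,0,93,0,0,0,0,0,0,93])

```text
time: 45.2
eef_pos: [0.5661, -0.3094, 0.2434]
tool_rot: [1.0, -0.0, 0.0, 0.0]
contact_force: [-0.8, -0.0, -0.3]
finger_gap: 1.001
gripper_force: 0.0
```

```bash
python3 - <<'E'
from h import *
i,K,P=cam("top"); j,K2,P2=cam("side")
hsv=cv2.cvtColor(i,cv2.COLOR_RGB2HSV)
def rep(m,box,z):
    c=blob(m.astype(np.uint8),box); r=cv2.minAreaRect(c); b=cv2.boxPoints(r); w=[onz(K,P,p,z) for p in b]; print(r,np.mean(w,0).round(4),[np.linalg.norm(w[k]-w[k-1]).round(3) for k in range(4)],w[:2])
R_,B_=i[...,0].astype(int),i[...,2].astype(int)
rep((R_-B_>18)&(R_<130),(253,185,52,60),.044)
# pot handle in top image: predicted bar ends and darkness
for y in(-.385,-.417,-.45): p=proj(K,P,np.array([.566,y,.125])); q=p.round().astype(int); print(p.round(1),i[q[1]-3:q[1]+4,q[0]].mean(1).round())
E
```

```text
((280.0, 209.5), (33.0, 20.0), 90.0) [ 0.5636 -0.0141  0.044 ] [np.float64(0.104), np.float64(0.062), np.float64(0.104), np.float64(0.061)] [array([0.6169, 0.0149, 0.044 ]), array([ 0.6145, -0.0473,  0.044 ])]
[406.3 198.3] [39. 27. 31. 48. 67. 74. 79.]
[417.1 197.9] [77. 79. 74. 77. 75. 66. 53.]
[428.4 197.4] [84. 83. 77. 83. 80. 80. 84.]
```

The book is still at (0.563, -0.013), size 104x62 as expected. Going to pick it up.

Call:
arm_command(motion=[0,0,0,0,-0.9,0,93,0,0,0,0,-0.9,0,93,0,0,0,0,-0.9,0,93,0,0,0,0,-0.9,0,93,0,0,0,0,-0.9,0,93,0,0,0,0,-0.9,0,93,0,0,0,0,-0.9,0,93,0,0,0,0,-0.9,0,93])

```text
time: 45.97
eef_pos: [0.5661, -0.0925, 0.2428]
tool_rot: [1.0, -0.001, 0.0, 0.0]
contact_force: [0.1, 1.2, 0.1]
finger_gap: 0.999
gripper_force: 0.0
```

Call:
arm_command(motion=[0,0,0,-0.1,-0.9,0,93,0,0,0,0,-0.9,0,93,0,0,0,0,-0.87,0,93,0,0,0,0,0,0,93,0,0,0,0,0,0.9,93,0,0,0,0,0,0.9,93,0,0,0,0,0,0.9,93,0,0,0,0,0,0,93])

```text
time: 46.63
eef_pos: [0.561, -0.0137, 0.1573]
tool_rot: [1.0, -0.001, -0.004, -0.0]
contact_force: [0.0, -0.5, -0.5]
finger_gap: 1.003
gripper_force: 0.0
```

Call:
arm_command(motion=[0,0,0,0,0,0.8,93,0,0,0,0,0,0.8,93,0,0,0,0,0,0.8,93,0,0,0,0,0,0.7,93,0,0,0,0,0,0.4,93,0,0,0,0,0,0.2,93,0,0,0,0,0,0,93,0,0,0,0,0,0,93])

```text
time: 47.3
eef_pos: [0.5639, -0.0131, 0.0518]
tool_rot: [1.0, -0.0, 0.001, 0.0]
contact_force: [-0.3, -1.3, 0.6]
finger_gap: 1.001
gripper_force: 0.0
```

Call:
arm_command(motion=[0,0,0,0,0,0,50,0,0,0,0,0,0,50,0,0,0,0,0,0,50,0,0,0,0,0,0,50,0,0,0,0,0,0,50,0,0,0,0,0,0,50,0,0,0,0,0,0,50,0,0,0,0,0,0,50])

```text
time: 47.97
eef_pos: [0.5632, -0.0128, 0.051]
tool_rot: [1.0, -0.0, 0.0, 0.0]
contact_force: [-1.2, 0.3, 4.0]
finger_gap: 0.662
gripper_force: 30.0
```

Call:
arm_command(motion=[0,0,0,0,0,-0.4,50,0,0,0,0,0,-0.8,50,0,0,0,0,0,-0.9,50,0,0,0,0,0,-0.9,50,0,0,0,0,0.5,0,50,0,0,0,0,0.8,0,50,0,0,0,0,0.9,0,50,0,0,0,-0.1,0.9,0,50])

```text
time: 48.63
eef_pos: [0.5602, -0.1066, 0.1416]
tool_rot: [1.0, 0.0, 0.0, 0.0]
contact_force: [-0.0, 0.5, -2.3]
finger_gap: 0.663
gripper_force: 30.0
```

Call:
arm_command(motion=[0,0,0,-0.1,0.9,0,50,0,0,0,0,0.9,0,50,0,0,0,0,0.9,0,50,0,0,0,0,0.9,0,50,0,0,0,0,0.8,0,50,0,0,0,0,0.6,0,50,0,0,0,0,0.27,0,50,0,0,0,0,0,0,50])

```text
time: 49.3
eef_pos: [0.5567, -0.2651, 0.141]
tool_rot: [1.0, -0.001, 0.0, 0.0]
contact_force: [0.4, 0.7, -1.4]
finger_gap: 0.663
gripper_force: 30.0
```

Call:
arm_command(motion=[0,0,0,0,0,0.7,50,0,0,0,0,0,0.8,50,0,0,0,0,0,0.6,50,0,0,0,0,0,0.4,50,0,0,0,0,0,0.1,50,0,0,0,0,0,0,50,0,0,0,0,0,0,50])

```text
time: 49.88
eef_pos: [0.5575, -0.2637, 0.0637]
tool_rot: [1.0, -0.0, 0.0, 0.0]
contact_force: [-0.4, -0.2, -2.4]
finger_gap: 0.664
gripper_force: 30.0
```

Another 7.5 mm to go.

Call:
arm_command(motion=[0,0,0,-0.04,0,0.12,50,0,0,0,0,0,0.08,50,0,0,0,0,0,0.04,50,0,0,0,0,0,0,50,0,0,0,0,0,0,50])

```text
time: 50.3
eef_pos: [0.5559, -0.2639, 0.056]
tool_rot: [1.0, -0.0, 0.0, 0.0]
contact_force: [-1.5, 1.4, 2.5]
finger_gap: 0.665
gripper_force: 30.0
```

Call:
arm_command(motion=[0,0,0,0,0,0,93,0,0,0,0,0,0,93,0,0,0,0,0,0,93,0,0,0,0,0,0,93,0,0,0,0,0,0,93,0,0,0,0,0,0,93,0,0,0,0,0,-0.4,93,0,0,0,0,0,-0.8,93])

```text
time: 50.97
eef_pos: [0.5545, -0.2632, 0.0902]
tool_rot: [1.0, -0.0, -0.002, -0.001]
contact_force: [0.3, -0.6, 0.7]
finger_gap: 0.999
gripper_force: 0.0
```

Call:
arm_command(motion=[0,0,0,0,0,-0.9,93,0,0,0,0,0,-0.9,93,0,0,0,0,0,-0.9,93,0,0,0,0,0,-0.9,93,0,0,0,-0.9,0,-0.5,93,0,0,0,-0.9,0,0,93,0,0,0,-0.9,0,0,93,0,0,0,-0.9,0,0,93])

```text
time: 51.63
eef_pos: [0.4466, -0.2636, 0.2157]
tool_rot: [1.0, -0.0, 0.001, 0.0]
contact_force: [-0.6, -0.3, -0.4]
finger_gap: 0.999
gripper_force: 0.0
```

Call:
arm_command(motion=[0,0,0,-0.9,0,0,93,0,0,0,-0.9,0,0,93,0,0,0,-0.9,0,0,93,0,0,0,0,0,0,93,0,0,0,0,0,0,93,0,0,0,0,0,0,93])

```text
time: 52.13
eef_pos: [0.3674, -0.2641, 0.2153]
tool_rot: [1.0, -0.0, 0.001, 0.0]
contact_force: [-0.6, -0.0, -0.7]
finger_gap: 0.995
gripper_force: 0.0
```

```bash
cat > chk.py <<'E'
from h import *
i,K,P=cam("top"); j,K2,P2=cam("side"); i0=cv2.imread("pics/top0.png")[:,:,::-1]
R_,B_=i[...,0].astype(int),i[...,2].astype(int)
c=blob(((R_-B_>18)&(R_<130)).astype(np.uint8),(328,180,62,62)); r=cv2.minAreaRect(c); w=[onz(K,P,p,.049) for p in cv2.boxPoints(r)]
print("book",r,np.mean(w,0).round(4),[np.linalg.norm(w[k]-w[k-1]).round(3) for k in range(4)])
# weights: dark knobs on the cork
g=cv2.cvtColor(i,cv2.COLOR_RGB2GRAY); m=np.zeros_like(g); m[182:250,158:218]=(g[182:250,158:218]<70)
n,_,s,ce=cv2.connectedComponentsWithStats(m); print("knobs",[(s[k][4],onz(K,P,ce[k],.066)) for k in range(1,n) if s[k][4]>12])
# pot lid: bright disc
m=np.zeros_like(g); m[170:235,385:450]=(g[170:235,385:450]<80); n,_,s,ce=cv2.connectedComponentsWithStats(m); print("pot bar",[(s[k][4],s[k][:4].tolist(),onz(K,P,ce[k],.125)) for k in range(1,n) if s[k][4]>12])
d=(np.abs(i.astype(int)-i0).max(2)>45).astype(np.uint8); n,_,s,ce=cv2.connectedComponentsWithStats(cv2.morphologyEx(d,cv2.MORPH_OPEN,np.ones((3,3))))
print("changed",[(s[k][4],ce[k].round().tolist()) for k in range(1,n) if s[k][4]>25])
E
python3 chk.py
```

```text
book ((361.09307861328125, 208.61724853515625), (34.29778289794922, 20.34614372253418), 85.2363510131836) [ 0.5557 -0.2639  0.049 ] [np.float64(0.108), np.float64(0.063), np.float64(0.108), np.float64(0.062)]
knobs [(np.int32(53), array([0.6051, 0.2812, 0.066 ])), (np.int32(15), array([0.5863, 0.2497, 0.066 ])), (np.int32(19), array([0.5717, 0.2913, 0.066 ])), (np.int32(54), array([0.5477, 0.2626, 0.066 ])), (np.int32(29), array([0.5187, 0.2446, 0.066 ]))]
pot bar [(np.int32(275), [393, 195, 41, 25], array([ 0.543 , -0.3813,  0.125 ])), (np.int32(191), [385, 212, 20, 23], array([ 0.4788, -0.3345,  0.125 ])), (np.int32(26), [422, 229, 8, 6], array([ 0.4639, -0.4334,  0.125 ]))]
changed [(np.int32(175), [361.0, 193.0]), (np.int32(488), [189.0, 210.0]), (np.int32(31), [298.0, 198.0]), (np.int32(6216), [384.0, 268.0]), (np.int32(73), [422.0, 197.0]), (np.int32(358), [357.0, 209.0]), (np.int32(28), [340.0, 213.0]), (np.int32(39), [369.0, 222.0]), (np.int32(38), [298.0, 226.0]), (np.int32(30), [383.0, 229.0]), (np.int32(783), [183.0, 270.0]), (np.int32(56), [537.0, 299.0]), (np.int32(40), [521.0, 300.0]), (np.int32(79), [514.0, 304.0]), (np.int32(30), [508.0, 306.0]), (np.int32(1231), [296.0, 324.0]), (np.int32(5175), [224.0, 367.0]), (np.int32(62), [499.0, 310.0]), (np.int32(11694), [446.0, 371.0]), (np.int32(78), [515.0, 318.0]), (np.int32(41), [279.0, 354.0]), (np.int32(875), [294.0, 401.0]), (np.int32(167), [328.0, 397.0]), (np.int32(33), [310.0, 392.0])]
```

The book is centred on the stand. One weight has been knocked from (0.52,0.28) to (0.548,0.263) but is still on the mat. I'll check by triangulation that it stands upright, and check the pot too.

```bash
python3 - <<'E'
from h import *
i,K,P=cam("top"); j,K2,P2=cam("side")
def comps(im,K_,P_,X,z,rad,th):
    p=proj(K_,P_,np.array([*X,z])).round().astype(int); g=cv2.cvtColor(im,cv2.COLOR_RGB2GRAY); m=np.zeros_like(g)
    sl=np.s_[p[1]-rad:p[1]+rad,p[0]-rad:p[0]+rad]; m[sl]=g[sl]<th
    n,_,s,ce=cv2.connectedComponentsWithStats(m); k=1+np.argmax(s[1:,4]); return ce[k],s[k]
for X in((.605,.281),(.548,.263)):
    a,s1=comps(i,K,P,X,.06,8,70); b,s2=comps(j,K2,P2,X,.055,10,60); print("knob",tri(ray(K,P,a),ray(K2,P2,b)),s1,s2)
a,s1=comps(i,K,P,(.566,-.417),.125,14,80); b,s2=comps(j,K2,P2,(.566,-.417),.125,14,90); print("pot bar",tri(ray(K,P,a),ray(K2,P2,b)),s1,s2)
j0=cv2.imread("pics/side0.png")[:,:,::-1]
d=(np.abs(j.astype(int)-j0).max(2)>45).astype(np.uint8); n,_,s,ce=cv2.connectedComponentsWithStats(cv2.morphologyEx(d,cv2.MORPH_OPEN,np.ones((3,3))))
print("side changed",[(int(s[k][4]),ce[k].round().tolist()) for k in range(1,n) if s[k][4]>25])
E
```

```text
knob (array([0.6077, 0.2846, 0.0485]), np.float64(0.0025)) [179 194   9   9  54] [229 319   9  10  61]
knob (array([0.55  , 0.2655, 0.0506]), np.float64(0.0017)) [186 213   8   8  53] [255 314   9  13  71]
pot bar (array([ 0.5702, -0.4252,  0.1053]), np.float64(0.0026)) [403 196  28   5  75] [297 142   7  20  53]
side changed [(8968, [402.0, 144.0]), (832, [535.0, 49.0]), (59, [473.0, 62.0]), (463, [525.0, 118.0]), (75, [409.0, 106.0]), (150, [364.0, 110.0]), (34, [496.0, 104.0]), (50, [468.0, 113.0]), (77, [493.0, 125.0]), (76, [368.0, 142.0]), (520, [303.0, 169.0]), (1157, [503.0, 159.0]), (88, [359.0, 151.0]), (56, [464.0, 160.0]), (67, [358.0, 165.0]), (498, [296.0, 195.0]), (34, [516.0, 194.0]), (184, [371.0, 211.0]), (90, [271.0, 226.0]), (166, [547.0, 233.0]), (81, [300.0, 231.0]), (1093, [427.0, 304.0]), (204, [550.0, 316.0]), (1271, [247.0, 331.0]), (3079, [487.0, 351.0]), (1495, [323.0, 354.0])]
```

Both knobs are at equal height, so the weights stand. The lever is at home, the pot is upright and nothing else has changed. Handing in.

```bash
python3 -c "
from plant import bot
print(bot.hand_in())"
```

```text
the job is handed in; nothing more can be done
None
```

The job is handed in, with no verdict returned: the book was pressed for over 3 s and lies flat mid-stand, the lever is eased home, the pot stands upright beside the stand, and both weights stand on the mat, one knocked about 3 cm mid-run.

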